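# Re-rack the spice jars in reverse order

### The arm

A 7-joint arm with a two-finger parallel gripper is mounted at the origin on the work surface. World frame = base frame: x ahead of the robot, y to its left, z up, the work surface at z = 0. Lengths are in m, angles in rad, forces in N, time in s.
With the tool pointing down it reaches from about 0.375 to 0.925 m from the base axis. Payload 3.1 kg.
Tool frame: the origin (TCP) lies at the very end of the fingers, on their centre line; the grasp point (between the pads) lies arm.hold_point_z behind it (arm.hold_point_z is the distance from the TCP to the grasp point, in m); z points along the fingers, y is the line along which they close (so a half turn about z gives the same grasp; the last joint's range is limited). The gripper opens to 85 mm and grips with 20 to 120 N. Pads are 22 mm wide; open, the fingers measure 114 mm over their backs; the gripper's body (76 mm by 85 mm) begins 54 mm behind the grasp point. The pads swing forward as they close: fully open they stand 13 mm farther back than shut.
Start: joints at [1.161, 0.383, 0.044, 1.598, -0.018, 1.161, -0.05], TCP at [0.199, -0.619, 0.231] pointing down, gripper open.
Joint ranges: [-2.61, 2.61], [-0.41, 2.15], [-1.48, 1.57], [0, 2.5], [-1.57, 4.71], [0.05, 1.97], [-2.85, 2.85]. Speed limits (rad/s): [2.79, 2.79, 3.14, 3.14, 3.14, 3.14, 3.14].

### API

Orientations are given as a 3x3 rotation matrix whose columns are the frame's x, y, z axes.
In Python, from bench import arm, imaging, finish_job gives the robot as it stands.
- The arm moves only by the tool drive_tool, never from a script. Its argument "plan" is a list of rows, each a list of 7 numbers: the shift along the tool's x, y, z in mm, then the turn, a rotation vector about the tool's x, y, z in degrees, then the finger opening in mm, from 0 to 85.4. A call has 1 to 12 rows; each row shifts and turns the commanded pose from where the row before left it, along the tool's axes as they then stand; what a row does not reach is not made up. A row lasts 1/8 s, in which the tool goes at most 62.5 mm and 10.7 degrees, less where a joint would pass 70% of its speed; a pose out of reach is approached as far as the arm can. A call is refused whole if a number of a shift passes 62.5 or a number of a turn 10.7, either way. A call with a gripper value outside its range is refused whole. The fingers move at their own pace and stop on an object; "grip_force" is the grip in N (left out, the last holds). Time passes only in rows, so rows that do not move let the fingers close. It gives the time, the measured TCP pose, the force, the opening and the grip force at its end, in the units of the state.
- arm.observe(): the state, without advancing time (a new reading comes with each control period).
- imaging.snapshot(name): name is "scene" or "top" or "wrist"; returns the picture (384x512x3 uint8, red, green, blue); there is no depth.
- imaging.get_calibration(name): a dict with "fx", "fy", "cx", "cy" (pixels), "view" (4x4, takes a point from world to camera coordinates); the wrist camera has in their place "hand_eye" (4x4, takes a point from camera to tool coordinates, whose origin is the TCP and whose axes are the flange's). Camera axes: x right, y down, z forward; pixel columns grow to the right and rows downward; lengths in m; the calibration is good to about 2 mm. A picture is of the moment at which its call begins: read the wrist's pose just before it. get_calibration takes no time and is no camera call.
- finish_job(): hands the job in; it is judged then, once.
The state is a dict: "t": time; "joint_pos": joint angles; "qvel": joint speeds; "joint_efforts": joint torques, N m; "tcp_pos": TCP position; "eef_rot": TCP orientation; "contact_force": force on the tool from outside, world axes, zero at the start; "moment": the same for the moment, N m; "width": opening from 0.0 (shut) to 1.0 (fully open); "finger_force": force on a finger pad.
Only numpy, scipy, OpenCV 4.12 (cv2) and the standard library are available. Lean on these libraries where they do the work, as an engineer would, in place of code of your own. Each camera call takes 0.05 s, during which the arm holds its last target. There are 200 camera calls.

### The job

The black plastic rack will be used from the far side of the platform, so move the four capped glass jars from the wooden rack to it in reverse order: the jar at the left end of the wooden rack goes to the right end of the black one, the second from the left to the second from the right, and so on. Stand each jar upright in the middle of its own compartment; set it down gently, never tipping or dropping it, and leave all four standing released.

Things in the scene. Friction and masses are not known exactly. Their poses are not given: they have to be found in the camera images.
- jar_tall_mid (a point): Loose tall slim round glass jar, 38 mm in diameter, 86 mm high, cap 36 mm across; silver twist cap 14 mm high on top; 0.09 to 0.21 kg, rigid. The point is its centre, half-way up (43 mm above its underside). z up.
- jar_squat_mid (a point): Loose short wide round glass jar, 56 mm in diameter, 58 mm high, cap 55 mm across; silver twist cap 14 mm high on top; 0.09 to 0.21 kg, rigid. The point is its centre, half-way up (29 mm above its underside). z up.
- jar_square_mid (a point): Loose square glass jar, 46 x 46 mm, 72 mm high, its glass 58 mm, with a round cap 40 mm across; silver twist cap 14 mm high on top; 0.09 to 0.21 kg, rigid. The point is its centre, half-way up (36 mm above its underside). z up. Its x and y axes are square to the flat sides.
- jar_hex_mid (a point): Loose six-sided glass jar, 48 mm across flats (55 mm across corners), 65 mm high, its glass 51 mm, round cap 45 mm across; silver twist cap 14 mm high on top; 0.09 to 0.21 kg, rigid. The point is its centre, half-way up (32.5 mm above its underside). z up. Its x axis is square to a pair of flats, 48 mm apart.
- wood_rack: Wooden rack from which the jars come: 84 mm deep (its x) and 332 mm long (its y), fixed. Origin at the centre of its underside, z up. Base 10 mm thick, low rails to 16 mm along both long sides, end cheeks to 26 mm. Its four places lie in a row along y at y = +120, +40, -40 and -120 mm (x = 0), 80 mm apart. +y is the left end as the robot sees it. It may be the nearer or the farther rack.
- seat_tall: Fixed round cork disc, 66 mm across and 2 mm thick, on the wooden rack: the place on which the tall jar stands at the start (it stays there and so shows where that jar came from). Origin at the centre of its underside; its top is 12 mm above the underside of the rack.
- seat_squat: Fixed round cork disc, 66 mm across and 2 mm thick, on the wooden rack: the place on which the squat jar stands at the start (it stays there and so shows where that jar came from). Origin at the centre of its underside; its top is 12 mm above the underside of the rack.
- seat_square: Fixed round cork disc, 66 mm across and 2 mm thick, on the wooden rack: the place on which the square jar stands at the start (it stays there and so shows where that jar came from). Origin at the centre of its underside; its top is 12 mm above the underside of the rack.
- seat_hex: Fixed round cork disc, 66 mm across and 2 mm thick, on the wooden rack: the place on which the six-sided jar stands at the start (it stays there and so shows where that jar came from). Origin at the centre of its underside; its top is 12 mm above the underside of the rack.
- black_rack: Black plastic rack that is to receive the jars, empty at the start: 84 mm deep (its x) and 332 mm long (its y), fixed. Origin at the centre of its underside, z up. Four compartments in a row along y, centred at y = +120, +40, -40 and -120 mm (x = 0), each 76 x 76 mm inside with a grey mat; their floor is 10 mm above the underside, the dividers between them and the end walls rise to 24 mm, the long sides to 18 mm. +y is the left end as the robot sees it.
Things that resemble listed ones, but are neither listed nor needed, are in the scene too. What is shaped like the part that bears jar_square_mid but orange is not meant. What is shaped like the part that bears jar_tall_mid but purple is not meant.

How it is judged:
At the end, for the whole second after the job is handed in: Each jar stands upright (within 0.08 rad) on the floor of the black rack, at rest and released, its centre within 14 mm along and across of the centre of the compartment that mirrors its starting place: the place at y on the wooden rack goes to -y on the black rack (((y of seat_tall in the frame of wood_rack between 0.1 and 0.14 m and y of jar_tall_mid in the frame of black_rack between -0.134 and -0.106 m) or (y of seat_tall in the frame of wood_rack between 0.02 and 0.06 m and y of jar_tall_mid in the frame of black_rack between -0.054 and -0.026 m) or (y of seat_tall in the frame of wood_rack between -0.06 and -0.02 m and y of jar_tall_mid in the frame of black_rack between 0.026 and 0.054 m) or (y of seat_tall in the frame of wood_rack between -0.14 and -0.1 m and y of jar_tall_mid in the frame of black_rack between 0.106 and 0.134 m)) and x of jar_tall_mid in the frame of black_rack between -0.014 and 0.014 m and z of jar_tall_mid in the frame of black_rack between 0.049 and 0.057 m and angle between each of jar_tall_mid, jar_squat_mid, jar_square_mid, jar_hex_mid's own z axis and vertical below 0.08 rad and linear speed of each of jar_tall, jar_squat, jar_square, jar_hex below 0.02 m/s and angular speed of each of jar_tall, jar_squat, jar_square, jar_hex below 0.2 rad/s and contact force between each of jar_tall, jar_squat, jar_square, jar_hex and the fingers below 0.05 N and ((y of seat_squat in the frame of wood_rack between 0.1 and 0.14 m and y of jar_squat_mid in the frame of black_rack between -0.134 and -0.106 m) or (y of seat_squat in the frame of wood_rack between 0.02 and 0.06 m and y of jar_squat_mid in the frame of black_rack between -0.054 and -0.026 m) or (y of seat_squat in the frame of wood_rack between -0.06 and -0.02 m and y of jar_squat_mid in the frame of black_rack between 0.026 and 0.054 m) or (y of seat_squat in the frame of wood_rack between -0.14 and -0.1 m and y of jar_squat_mid in the frame of black_rack between 0.106 and 0.134 m)) and x of jar_squat_mid in the frame of black_rack between -0.014 and 0.014 m and z of jar_squat_mid in the frame of black_rack between 0.035 and 0.043 m and ((y of seat_square in the frame of wood_rack between 0.1 and 0.14 m and y of jar_square_mid in the frame of black_rack between -0.134 and -0.106 m) or (y of seat_square in the frame of wood_rack between 0.02 and 0.06 m and y of jar_square_mid in the frame of black_rack between -0.054 and -0.026 m) or (y of seat_square in the frame of wood_rack between -0.06 and -0.02 m and y of jar_square_mid in the frame of black_rack between 0.026 and 0.054 m) or (y of seat_square in the frame of wood_rack between -0.14 and -0.1 m and y of jar_square_mid in the frame of black_rack between 0.106 and 0.134 m)) and x of jar_square_mid in the frame of black_rack between -0.014 and 0.014 m and z of jar_square_mid in the frame of black_rack between 0.042 and 0.05 m and ((y of seat_hex in the frame of wood_rack between 0.1 and 0.14 m and y of jar_hex_mid in the frame of black_rack between -0.134 and -0.106 m) or (y of seat_hex in the frame of wood_rack between 0.02 and 0.06 m and y of jar_hex_mid in the frame of black_rack between -0.054 and -0.026 m) or (y of seat_hex in the frame of wood_rack between -0.06 and -0.02 m and y of jar_hex_mid in the frame of black_rack between 0.026 and 0.054 m) or (y of seat_hex in the frame of wood_rack between -0.14 and -0.1 m and y of jar_hex_mid in the frame of black_rack between 0.106 and 0.134 m)) and x of jar_hex_mid in the frame of black_rack between -0.014 and 0.014 m and z of jar_hex_mid in the frame of black_rack between 0.0385 and 0.0465 m); the robot touches nothing.
It fails at once if a jar is tipped (more than 0.6 rad from upright) (angle between any of jar_tall_mid, jar_squat_mid, jar_square_mid, jar_hex_mid's own z axis and vertical above 0.6 rad).
It fails at once if a jar is dropped (moves free of the fingers at over 0.7 m/s, a fall of some 25 mm) ((contact force between jar_tall and the fingers below 0.05 N and linear speed of jar_tall above 0.7 m/s) or (contact force between jar_squat and the fingers below 0.05 N and linear speed of jar_squat above 0.7 m/s) or (contact force between jar_square and the fingers below 0.05 N and linear speed of jar_square above 0.7 m/s) or (contact force between jar_hex and the fingers below 0.05 N and linear speed of jar_hex above 0.7 m/s)).
It also fails if it takes over 112 s, if anything falls off the work surface, if the arm or the gripper's body presses on something with over 40 N, if the wrist force passes 120 N, or if a joint passes its speed limit or range.

## Working session

There is one attempt and no reset: what is moved stays moved. The work goes in short steps, Python scripts to look and compute and a tool call to move; the robot and the scene stay as the last step left them, time stands still between calls to the robot, and variables do not carry over. Pictures are saved under pics/ and viewed, at most 14 in all, crops included, and the job is handed in when it is done.

Besides the shell and the picture viewer there is one more tool, called after "Emit:" by a JSON object that holds its "name" and its "arguments". drive_tool: Moves the arm, as the interface text tells. Its arguments: {"type":"object","properties":{"plan":{"type":"array"},"grip_force":{"type":"number"}},"required":["plan"]}

```bash
mkdir -p pics; python3 - <<'E'
from bench import arm, imaging
import cv2, numpy as np
for n in ("scene","top"):
    im=imaging.snapshot(n); cv2.imwrite(f"pics/{n}0.png",cv2.resize(im[:,:,::-1],(800,600),interpolation=cv2.INTER_CUBIC))
    np.save(f"pics/{n}0.npy",im)
    c=imaging.get_calibration(n); print(n,{k:np.round(v,3).tolist() for k,v in c.items()})
print({k:np.round(v,3).tolist() for k,v in arm.observe().items()}, arm.hold_point_z)
print(np.round(imaging.get_calibration("wrist")["hand_eye"],3).tolist())
E
```

```text
scene {'fx': 378.41, 'fy': 378.41, 'cx': 253.662, 'cy': 195.9, 'view': [[-0.808, 0.589, -0.006, 0.435], [0.512, 0.698, -0.502, -0.201], [-0.291, -0.408, -0.865, 0.864], [0.0, 0.0, 0.0, 1.0]]}
top {'fx': 384.629, 'fy': 384.629, 'cx': 256.031, 'cy': 187.719, 'view': [[-0.005, -1.0, -0.007, -0.0], [-0.998, 0.006, -0.056, 0.488], [0.056, 0.007, -0.998, 0.741], [0.0, 0.0, 0.0, 1.0]]}
{'t': 0.1, 'joint_pos': [1.161, 0.384, 0.044, 1.599, -0.018, 1.161, -0.05], 'qvel': [0.001, -0.003, -0.001, -0.004, 0.001, 0.001, 0.0], 'joint_efforts': [0.003, -43.473, 1.03, -25.045, 0.011, 0.005, 0.0], 'tcp_pos': [0.199, -0.618, 0.23], 'eef_rot': [[0.952, 0.307, -0.001], [0.307, -0.952, 0.002], [-0.0, -0.002, -1.0]], 'contact_force': [0.272, -0.207, 0.048], 'moment': [-0.02, 0.03, 0.015], 'finger_force': 0.0, 'width': 0.997} 0.0187
[[0.001, -0.955, -0.295, 0.075], [1.0, 0.0, 0.001, -0.001], [-0.001, -0.295, 0.955, -0.143], [0.0, 0.0, 0.0, 1.0]]
```

View pics/scene0.png

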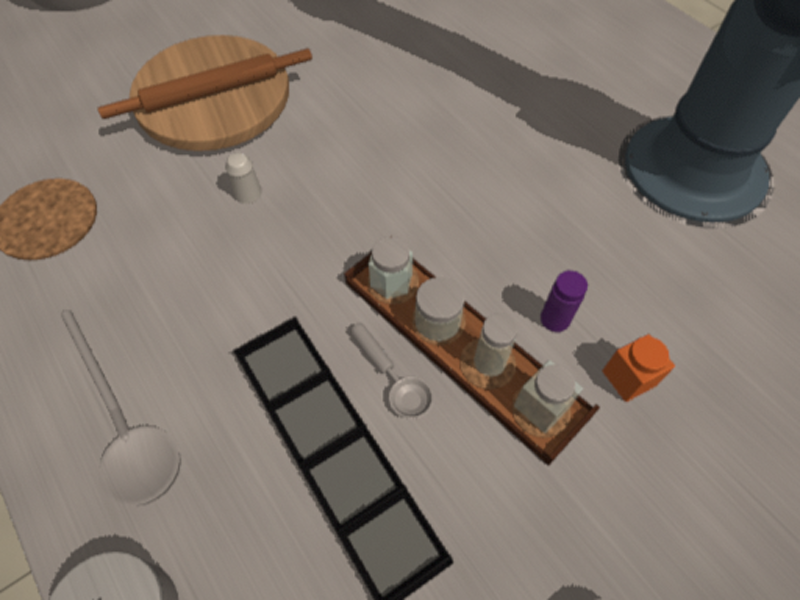

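View pics/top0.png

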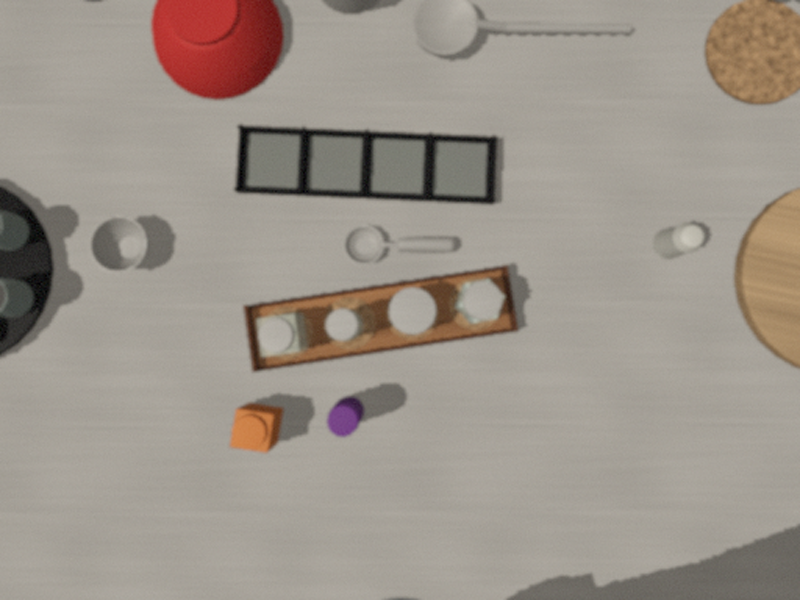

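The top view shows the wood rack as the near one (corners about (245,306), (507,266), (517,328), (254,370)). From the left it holds square (275,335), tall (342,324), squat (412,310) and hex (480,302). The black rack is the far one, centred at about (367,164). Lookalikes for the jars are the orange square one (257,428) and the purple slim one (345,417), both standing off the rack, plus the white shaker (685,238). I choose the four silver-capped jars on the rack. Next, a close crop to confirm that choice and measure.

```bash
python3 - <<'E'
import cv2, numpy as np
im=np.load("pics/top0.npy")[:,:,::-1]
# crop x148..340, y165..243 x4 ; black 145..325,75..135
a=cv2.resize(im[166:240,148:340],None,fx=4.16,fy=4.16,interpolation=cv2.INTER_CUBIC)
b=cv2.resize(im[74:136,148:340],None,fx=4.16,fy=4.16,interpolation=cv2.INTER_CUBIC)
o=np.vstack([b,a]); print(b.shape,o.shape); cv2.imwrite("pics/crop1.png",o)
E
```

```text
(258, 799, 3) (566, 799, 3)
```

View pics/crop1.png

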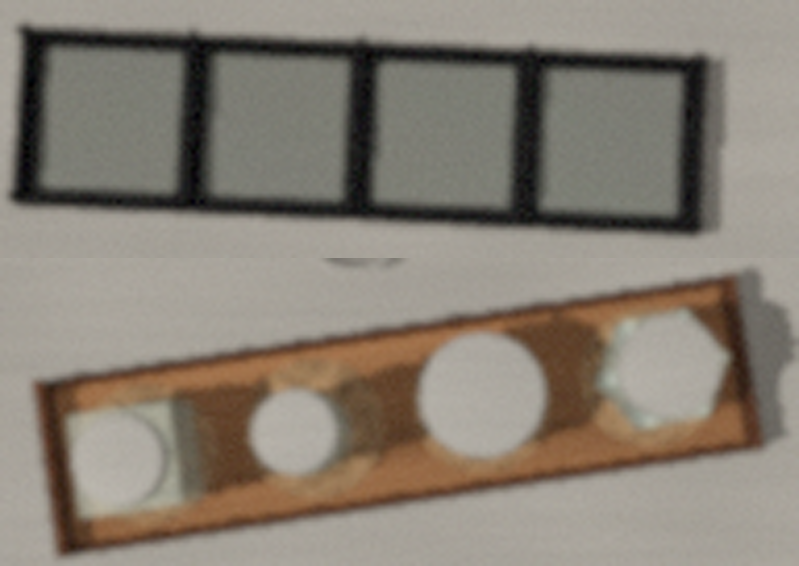

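The crop confirms the silver caps in order: square (119,458), tall (295,433), squat (482,396) and hex (about (668,365)). All four stand on cork discs in the wooden rack.

```bash
cat > h.py <<'E'
import numpy as np, cv2
from bench import arm, imaging
from scipy.optimize import least_squares
def ray(c,V,uv,z):
    d=np.array([(uv[0]-c["cx"])/c["fx"],(uv[1]-c["cy"])/c["fy"],1.])
    R,t=V[:3,:3],V[:3,3]; o=-R.T@t; w=R.T@d
    return o+w*(z-o[2])/w[2]
def wristV():
    s=arm.observe(); T=np.eye(4); T[:3,:3]=s["eef_rot"]; T[:3,3]=s["tcp_pos"]
    return np.linalg.inv(T@imaging.get_calibration("wrist")["hand_eye"])
def fit(P):   # P: TL,TR,BR,BL world xy of the 84x332 outline
    L=np.array([[42,166],[42,-166],[-42,-166],[-42,166]])/1e3
    f=lambda p:((np.array([[np.cos(p[2]),-np.sin(p[2])],[np.sin(p[2]),np.cos(p[2])]])@L.T).T+p[:2]-P).ravel()
    r=least_squares(f,[.6,0,0]); return r.x, np.abs(r.fun).max()
def place(p,y): return np.array([p[0]-np.sin(p[2])*y,p[1]+np.cos(p[2])*y])
E
python3 - <<'E'
from h import *
c=imaging.get_calibration("top"); V=np.array(c["view"])
B=lambda u,v:((u+.5)/4.16+147.5,(v+.5)/4.16+73.5)
W=lambda u,v:((u+.5)/4.16+147.5,(v-258+.5)/4.16+165.5)
for n,pts,m,z in (("black",[(22,30),(707,60),(697,233),(13,200)],B,.024),("wood",[(37,383),(735,277),(762,443),(62,553)],W,.026)):
    P=np.array([ray(c,V,m(*q),z)[:2] for q in pts]); p,e=fit(P); print(n,p.round(4),e.round(4))
    print([place(p,y).round(4).tolist() for y in (.12,.04,-.04,-.12)])
for n,q,z in (("square",(119,458),.084),("tall",(295,433),.098),("squat",(482,396),.070),("hex",(671,365),.077)): print(n,ray(c,V,W(*q),z)[:2].round(4))
E
```

```text
black [ 0.6506  0.0393 -0.0539] 0.0051
[[0.6571, 0.1591], [0.6527, 0.0793], [0.6484, -0.0006], [0.6441, -0.0805]]
wood [0.4583 0.021  0.148 ] 0.0033
[[0.4406, 0.1397], [0.4524, 0.0606], [0.4642, -0.0185], [0.476, -0.0977]]
square [0.4391 0.1384]
tall [0.4493 0.0618]
squat [ 0.4651 -0.0169]
hex [ 0.4778 -0.0984]
```

Emit:
{"name": "drive_tool", "arguments": {"plan": [[38,-44,0,0,0,-10.06,85],[45,-37,0,0,0,-10.06,85],[51,-29,0,0,0,-10.06,85],[55,-19,0,0,0,-10.06,85],[58,-9,0,0,0,-10.06,85],[58,1,0,0,0,-10.06,85],[57,11,0,0,0,-10.06,85],[55,21,0,0,0,-10.06,85],[50,30,0,0,0,0,85],[50,30,0,0,0,0,85],[50,30,0,0,0,0,85],[50,30,0,0,0,0,85]], "grip_force": 35}}

```text
t: 1.6
tcp_pos: [0.4698, 0.0286, 0.2311]
eef_rot: [[-0.145, 0.989, 0.0], [0.989, 0.145, -0.001], [-0.001, -0.0, -1.0]]
contact_force: [0.6, -0.4, 0.3]
width: 0.997
finger_force: 0.0
```

```bash
python3 - <<'E'
from h import *
V=wristV(); im=imaging.snapshot("wrist"); np.save("pics/w1.npy",im); np.save("pics/w1V.npy",V)
cv2.imwrite("pics/w1.png",cv2.resize(im[:,:,::-1],(800,600),interpolation=cv2.INTER_CUBIC))
s=arm.observe(); print(s["tcp_pos"].round(4) if hasattr(s["tcp_pos"],"round") else s["tcp_pos"], np.round(s["eef_rot"],3).tolist(),s["t"])
print({k:v for k,v in imaging.get_calibration("wrist").items() if k!="hand_eye"})
E
```

```text
[0.4724 0.0388 0.2322] [[-0.156, 0.988, 0.005], [0.988, 0.156, 0.007], [0.007, 0.006, -1.0]] 1.65
{'fx': 332.56106930550334, 'fy': 332.56106930550334, 'cx': 256.1066732409716, 'cy': 194.01613919442988}
```

View pics/w1.png

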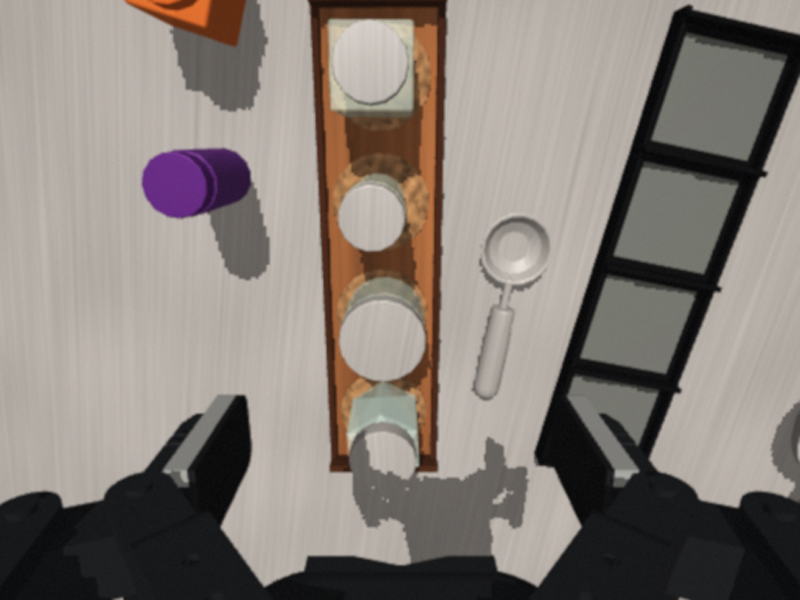

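The wrist view shows the caps of square (370,62), tall (371,215), squat (383,340) and hex (about (385,455)), with the square jar's sides parallel to the rack. The near-side corners of the black rack are at (680,10) and (538,462).

```bash
python3 - <<'E'
from h import *
c=imaging.get_calibration("wrist"); V=np.load("pics/w1V.npy")
p=lambda u,v,z: ray(c,V,((u+.5)/1.5625-.5,(v+.5)/1.5625-.5),z)[:2]
for n,q,z in (("square",(370,62),.084),("tall",(371,215),.098),("squat",(383,340),.070)): print(n,p(*q,z).round(4))
a,b=p(680,10,.024),p(538,462,.024); d=a-b; yaw=np.arctan2(-d[0],d[1]); print("black",a,b,np.hypot(*d),yaw, (a+b)/2+.042*np.array([np.cos(yaw),np.sin(yaw)]))
a=[p(312,3,.026),p(446,3,.026),p(437,470,.026),p(331,470,.026)]; print("wood",fit(np.array([a[1],a[2],a[3],a[0]])))
E
```

```text
square [0.4376 0.1401]
tall [0.4486 0.0651]
squat [ 0.4651 -0.0149]
black [0.61353006 0.20288905] [ 0.5991954  -0.11611369] 0.3193246404550555 -0.044905635883368 [0.64832039 0.04150228]
wood (array([0.45800765, 0.02031344, 0.14553305]), np.float64(0.0049235295978425075))
```

Emit:
{"name": "drive_tool", "arguments": {"plan": [[50,-10,0,0,0,0,85],[55,-15,30,0,0,0,85],[0,0,0,0,0,0,85],[0,0,0,0,0,0,85],[0,0,0,0,0,0,85]]}}

```text
t: 2.28
tcp_pos: [0.4313, 0.1244, 0.2025]
eef_rot: [[-0.142, 0.99, 0.001], [0.99, 0.142, -0.0], [-0.0, 0.001, -1.0]]
contact_force: [0.7, -0.4, -0.0]
width: 0.992
finger_force: 0.0
```

Emit:
{"name": "drive_tool", "arguments": {"plan": [[13,9,50,0,0,0,85],[0,0,60,0,0,0,85],[0,0,40,0,0,0,85],[0,0,25,0,0,0,85],[0,0,0,0,0,0,70],[0,0,0,0,0,0,55],[0,0,0,0,0,0,40],[0,0,0,0,0,0,30],[0,0,0,0,0,0,30],[0,0,0,0,0,0,30],[0,0,0,0,0,0,30]], "grip_force": 35}}

```text
t: 3.65
tcp_pos: [0.4392, 0.1401, 0.0287]
eef_rot: [[-0.145, 0.989, 0.003], [0.989, 0.145, -0.0], [-0.001, 0.003, -1.0]]
contact_force: [0.2, -1.3, 6.7]
width: 0.534
finger_force: 37.4
```

Emit:
{"name": "drive_tool", "arguments": {"plan": [[0,0,-15,0,0,0,30],[0,0,-40,0,0,0,30],[0,0,-45,0,0,5.6,30],[0,0,0,0,0,5.7,30],[-20,21,0,0,0,0,30],[-40,41,0,0,0,0,30],[-45,46,0,0,0,0,30],[-45,46,0,0,0,0,30],[-40,41,0,0,0,0,30],[-19,20,0,0,0,0,30],[0,0,0,0,0,0,30],[0,0,0,0,0,0,30]]}}

```text
t: 5.15
tcp_pos: [0.6378, -0.0755, 0.1271]
eef_rot: [[0.05, 0.999, -0.002], [0.999, -0.05, 0.002], [0.002, -0.002, -1.0]]
contact_force: [-0.3, 0.4, -1.8]
width: 0.539
finger_force: 36.7
```

```bash
python3 - <<'E'
from h import *
V=wristV(); im=imaging.snapshot("wrist"); np.save("pics/w2.npy",im); np.save("pics/w2V.npy",V)
cv2.imwrite("pics/w2.png",cv2.resize(im[:,:,::-1],(800,600),interpolation=cv2.INTER_CUBIC))
E
```

```text
(no output)
```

View pics/w2.png

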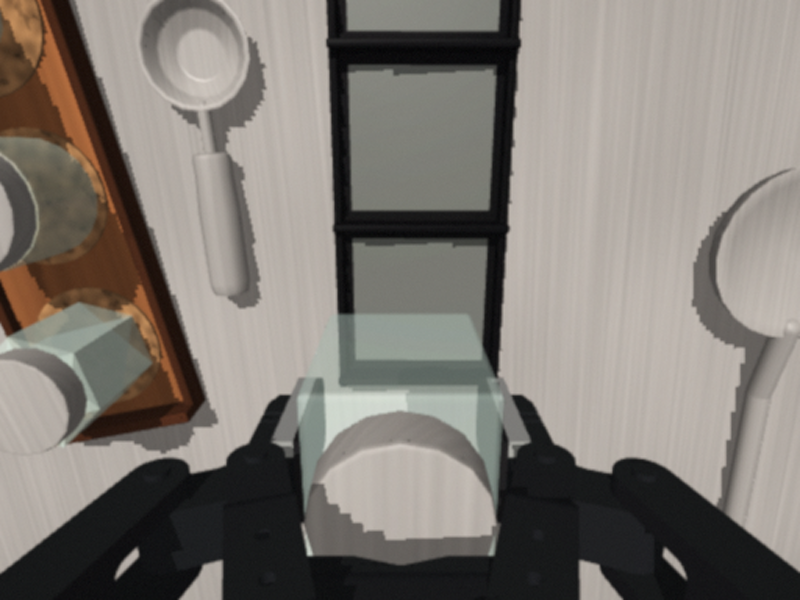

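The jar hangs square to the rack. The divider tops are at rows 43 and 230: left ends (330,43) and (336,230), right ends (519,43) and (507,230).

```bash
python3 - <<'E'
from h import *
c=imaging.get_calibration("wrist"); V=np.load("pics/w2V.npy")
p=lambda u,v,z: ray(c,V,((u+.5)/1.5625-.5,(v+.5)/1.5625-.5),z)[:2]
for q in ((330,43),(519,43),(336,230),(507,230)): print(p(*q,.024).round(4))
m1=(p(330,43,.024)+p(519,43,.024))/2; m2=(p(336,230,.024)+p(507,230,.024))/2
d=m1-m2; print("y=0",m1,"y=-.08",m2,np.hypot(*d),"yaw",np.arctan2(-d[0],d[1]))
E
```

```text
[0.6131 0.0426]
[0.694  0.0385]
[ 0.6087 -0.0377]
[ 0.6897 -0.0418]
y=0 [0.65353339 0.04055072] y=-.08 [ 0.64920725 -0.03975249] 0.08041965402020157 yaw -0.053820637058971964
```

Emit:
{"name": "drive_tool", "arguments": {"plan": [[-4,7.5,20,0,0,0,30],[0,0,35,0,0,0,30],[0,0,25,0,0,0,30],[0,0,10,0,0,0,30],[0,0,5,0,0,0,30],[0,0,0,0,0,0,30],[0,0,0,0,0,0,30]]}}

```text
t: 6.08
tcp_pos: [0.6473, -0.0814, 0.0334]
eef_rot: [[0.051, 0.999, 0.002], [0.999, -0.051, -0.0], [-0.0, 0.002, -1.0]]
contact_force: [0.1, -0.1, -0.7]
width: 0.536
finger_force: 36.7
```

Emit:
{"name": "drive_tool", "arguments": {"plan": [[1.5,-2,2.5,0,0,0,30],[0,0,2,0,0,0,30],[0,0,1,0,0,0,30],[0,0,1,0,0,0,30],[0,0,0,0,0,0,30],[0,0,0,0,0,0,30]]}}

```text
t: 6.82
tcp_pos: [0.6441, -0.0797, 0.0269]
eef_rot: [[0.052, 0.999, -0.001], [0.999, -0.052, -0.001], [-0.001, -0.001, -1.0]]
contact_force: [-4.0, 0.1, 5.4]
width: 0.533
finger_force: 37.4
```

Emit:
{"name": "drive_tool", "arguments": {"plan": [[0,0,0,0,0,0,50],[0,0,0,0,0,0,62],[0,0,0,0,0,0,62],[0,0,-30,0,0,0,66],[0,0,-50,0,0,-5.7,85],[0,0,-20,0,0,-5.7,85],[34,-34,0,0,0,0,85],[42,-43,0,0,0,0,85],[42,-43,0,0,0,0,85],[34,-34,0,0,0,0,85],[18,-18,0,0,0,0,85],[0,0,0,0,0,0,85]]}}

```text
t: 8.32
tcp_pos: [0.4475, 0.0643, 0.1256]
eef_rot: [[-0.151, 0.989, -0.0], [0.989, 0.151, -0.001], [-0.001, -0.001, -1.0]]
contact_force: [1.1, -0.8, 0.4]
width: 0.997
finger_force: 0.0
```

```bash
python3 - <<'E'
from h import *
V=wristV(); im=imaging.snapshot("wrist"); np.save("pics/w3.npy",im); np.save("pics/w3V.npy",V)
cv2.imwrite("pics/w3.png",cv2.resize(im[:,:,::-1],(800,600),interpolation=cv2.INTER_CUBIC))
E
```

```text
(no output)
```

View pics/w3.png

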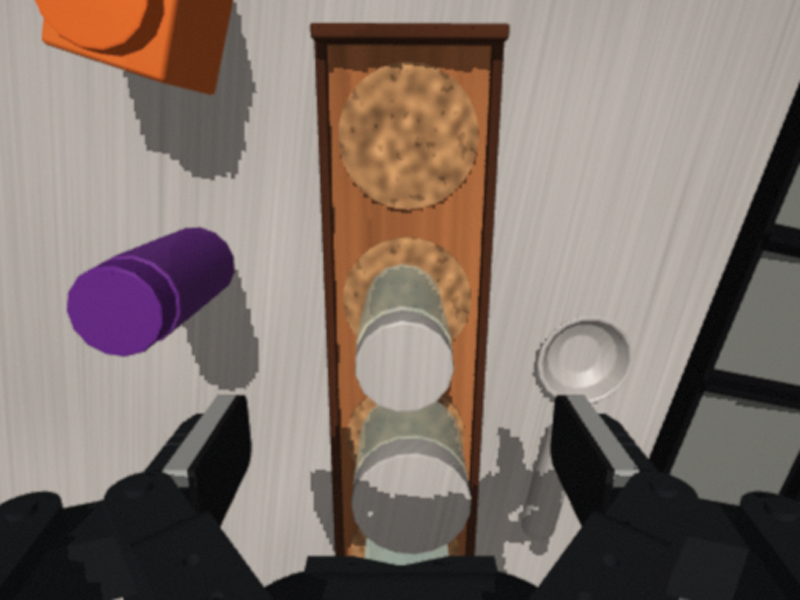

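The tall cap is at (404,365), midway between the fingers, and the square jar's cork disc is free at (408,136).

```bash
python3 - <<'E'
from h import *
c=imaging.get_calibration("wrist"); V=np.load("pics/w3V.npy")
p=lambda u,v,z: ray(c,V,((u+.5)/1.5625-.5,(v+.5)/1.5625-.5),z)[:2]
print("tall",p(404,365,.098).round(4),"squat",p(412,503,.07).round(4),"seat_sq",p(408,136,.012).round(4)); print(arm.observe()["tcp_pos"])
E
```

```text
tall [0.4486 0.0645] squat [ 0.4647 -0.0145] seat_sq [0.4389 0.1425]
[0.44919112 0.06323045 0.12590857]
```

Emit:
{"name": "drive_tool", "arguments": {"plan": [[1,0,40,0,0,0,85],[0,0,35,0,0,0,85],[0,0,15,0,0,0,85],[0,0,0,0,0,0,65],[0,0,0,0,0,0,50],[0,0,0,0,0,0,42],[0,0,0,0,0,0,36],[0,0,0,0,0,0,25],[0,0,0,0,0,0,25],[0,0,0,0,0,0,25],[0,0,0,0,0,0,25]], "grip_force": 30}}

```text
t: 9.75
tcp_pos: [0.4501, 0.0641, 0.0369]
eef_rot: [[-0.147, 0.989, 0.002], [0.989, 0.147, -0.001], [-0.001, 0.002, -1.0]]
contact_force: [-1.3, -0.6, 6.4]
width: 0.44
finger_force: 29.8
```

Emit:
{"name": "drive_tool", "arguments": {"plan": [[0,0,-15,0,0,0,25],[0,0,-40,0,0,0,25],[0,0,-35,0,0,5.6,25],[0,0,0,0,0,5.7,25],[-5,20,0,0,0,0,25],[-10,38,0,0,0,0,25],[-12,44,0,0,0,0,25],[-11,42,0,0,0,0,25],[-10,38,0,0,0,0,25],[-5,20,0,0,0,0,25],[0,0,20,0,0,0,25],[0,0,20,0,0,0,25]]}}

```text
t: 11.25
tcp_pos: [0.6462, 0.0016, 0.084]
eef_rot: [[0.049, 0.999, -0.003], [0.999, -0.049, 0.0], [0.0, -0.003, -1.0]]
contact_force: [-0.4, -0.0, -0.8]
width: 0.436
finger_force: 30.2
```

Emit:
{"name": "drive_tool", "arguments": {"plan": [[0,0,20,0,0,0,25],[0,0,15,0,0,0,25],[0,0,8,0,0,0,25],[0,0,0,0,0,0,25],[0,0,0,0,0,0,25]]}}

```text
t: 11.88
tcp_pos: [0.6489, 0.0013, 0.0435]
eef_rot: [[0.05, 0.999, 0.002], [0.999, -0.05, 0.0], [0.0, 0.002, -1.0]]
contact_force: [-0.9, -0.3, -1.8]
width: 0.433
finger_force: 30.2
```

Down 8.5 mm to z of about 0.035.

Emit:
{"name": "drive_tool", "arguments": {"plan": [[-1,0.5,3,0,0,0,25],[0,0,3,0,0,0,25],[0,0,1.5,0,0,0,25],[0,0,1,0,0,0,25],[0,0,0,0,0,0,25],[0,0,0,0,0,0,25]]}}

```text
t: 12.62
tcp_pos: [0.6485, -0.0001, 0.0351]
eef_rot: [[0.05, 0.999, -0.0], [0.999, -0.05, -0.001], [-0.001, -0.0, -1.0]]
contact_force: [-3.1, -0.2, 6.3]
width: 0.441
finger_force: 30.6
```

Emit:
{"name": "drive_tool", "arguments": {"plan": [[0,0,0,0,0,0,43],[0,0,0,0,0,0,55],[0,0,0,0,0,0,58],[0,0,-30,0,0,0,62],[0,0,-45,0,0,0,85],[0,0,-20,0,0,-5.7,85],[0,0,0,0,0,-5.6,85],[2,-30,0,0,0,0,85],[3,-47,0,0,0,0,85],[3,-47,0,0,0,0,85],[3,-40,0,0,0,0,85],[1,-20,0,0,0,0,85]]}}

```text
t: 14.12
tcp_pos: [0.4621, -0.0154, 0.1286]
eef_rot: [[-0.147, 0.989, -0.002], [0.989, 0.147, -0.001], [-0.001, -0.002, -1.0]]
contact_force: [0.4, 0.2, -0.5]
width: 0.994
finger_force: 0.0
```

Emit:
{"name": "drive_tool", "arguments": {"plan": [[0,0,20,0,0,0,85],[0,0,0,0,0,0,85],[0,0,0,0,0,0,85]]}}

```text
t: 14.5
tcp_pos: [0.4654, -0.0148, 0.1096]
eef_rot: [[-0.147, 0.989, 0.001], [0.989, 0.147, 0.0], [0.0, 0.001, -1.0]]
contact_force: [0.1, -1.0, 0.0]
width: 0.994
finger_force: 0.0
```

```bash
python3 - <<'E'
from h import *
V=wristV(); im=imaging.snapshot("wrist"); np.save("pics/w4.npy",im); np.save("pics/w4V.npy",V)
cv2.imwrite("pics/w4.png",cv2.resize(im[:,:,::-1],(800,600),interpolation=cv2.INTER_CUBIC))
E
```

```text
(no output)
```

View pics/w4.png

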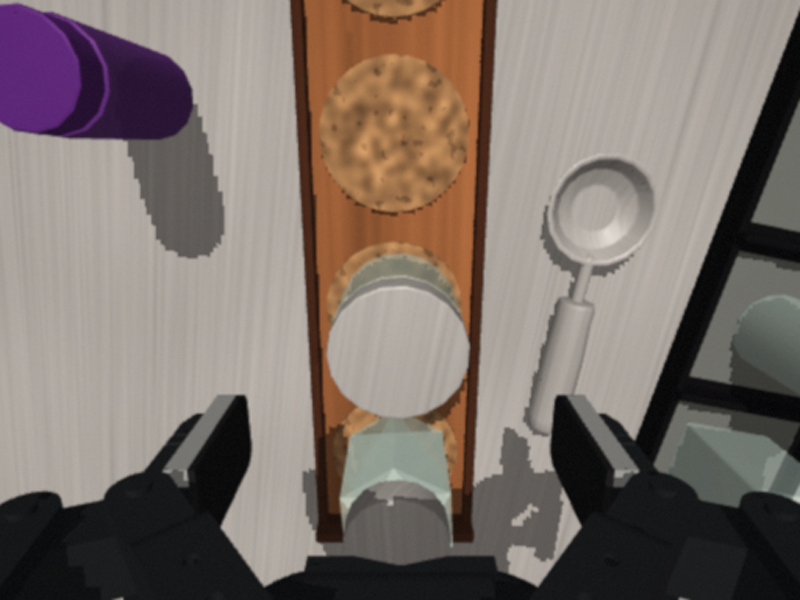

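The squat cap is at (398,352). The hex jar points a corner (395,472) up the image, so one of its flat pairs faces the fingers.

```bash
python3 - <<'E'
from h import *
c=imaging.get_calibration("wrist"); V=np.load("pics/w4V.npy")
p=lambda u,v,z: ray(c,V,((u+.5)/1.5625-.5,(v+.5)/1.5625-.5),z)[:2]
print("squat",p(398,352,.07).round(4)); print(arm.observe()["tcp_pos"])
h=[p(*q,.063) for q in ((342,493),(395,472),(452,488))]; print("hex",np.round(h,4),[np.hypot(*(h[i]-h[i+1])) for i in (0,1)])
d=h[2]-h[0]; print("perp-to-corner line az (deg)",np.degrees(np.arctan2(d[1],d[0])))
E
```

```text
squat [ 0.4644 -0.0148]
[ 0.46570172 -0.01480437  0.10980104]
hex [[ 0.4506 -0.0859]
 [ 0.4716 -0.0722]
 [ 0.4969 -0.0765]] [np.float64(0.02512366079886296), np.float64(0.025685703466855052)]
perp-to-corner line az (deg) 11.532289752763539
```

Emit:
{"name": "drive_tool", "arguments": {"plan": [[0,-1,35,0,0,0,85],[0,0,33,0,0,0,85],[0,0,14,0,0,0,85],[0,0,0,0,0,0,72],[0,0,0,0,0,0,62],[0,0,0,0,0,0,56],[0,0,0,0,0,0,42],[0,0,0,0,0,0,42],[0,0,0,0,0,0,42],[0,0,0,0,0,0,42]], "grip_force": 35}}

```text
t: 15.8
tcp_pos: [0.4651, -0.0153, 0.0286]
eef_rot: [[-0.147, 0.989, 0.002], [0.989, 0.147, -0.001], [-0.001, 0.002, -1.0]]
contact_force: [-0.7, -0.5, 6.5]
width: 0.647
finger_force: 36.5
```

Emit:
{"name": "drive_tool", "arguments": {"plan": [[0,0,-15,0,0,0,42],[0,0,-45,0,0,0,42],[0,0,-40,0,0,5.6,42],[0,0,0,0,0,5.7,42],[10,18,0,0,0,0,42],[20,34,0,0,0,0,42],[23,40,0,0,0,0,42],[22,38,0,0,0,0,42],[20,34,0,0,0,0,42],[10,19,0,0,0,0,42],[0,0,20,0,0,0,42],[0,0,30,0,0,0,42]]}}

```text
t: 17.3
tcp_pos: [0.6513, 0.0798, 0.0767]
eef_rot: [[0.05, 0.999, 0.0], [0.999, -0.05, -0.001], [-0.0, 0.0, -1.0]]
contact_force: [0.1, -0.6, -1.8]
width: 0.646
finger_force: 37.7
```

Emit:
{"name": "drive_tool", "arguments": {"plan": [[0,0,25,0,0,0,42],[0,0,12,0,0,0,42],[0,0,5,0,0,0,42],[0,0,0,0,0,0,42],[0,0,0,0,0,0,42]]}}

```text
t: 17.92
tcp_pos: [0.6528, 0.0808, 0.0364]
eef_rot: [[0.05, 0.999, 0.002], [0.999, -0.05, 0.0], [0.001, 0.002, -1.0]]
contact_force: [0.8, -0.1, -0.8]
width: 0.645
finger_force: 37.7
```

Down about 10 mm to z of about 0.0268.

Emit:
{"name": "drive_tool", "arguments": {"plan": [[-0.5,0.5,3.5,0,0,0,42],[0,0,3,0,0,0,42],[0,0,2,0,0,0,42],[0,0,1,0,0,0,42],[0,0,0,0,0,0,42],[0,0,0,0,0,0,42]]}}

```text
t: 18.68
tcp_pos: [0.6522, 0.0798, 0.0268]
eef_rot: [[0.05, 0.999, -0.0], [0.999, -0.05, -0.001], [-0.001, -0.0, -1.0]]
contact_force: [-3.5, -0.9, 4.9]
width: 0.647
finger_force: 38.2
```

Emit:
{"name": "drive_tool", "arguments": {"plan": [[0,0,0,0,0,0,60],[0,0,0,0,0,0,70],[0,0,0,0,0,0,72],[0,0,-30,0,0,0,74],[0,0,-50,0,0,-7.2,85],[0,0,-20,0,0,-7.2,85],[-23,-33,0,0,0,0,85],[-32,-48,0,0,0,0,85],[-32,-48,0,0,0,0,85],[-32,-46,0,0,0,0,85],[-21,-32,0,0,0,0,85],[0,0,0,0,0,0,85]]}}

```text
t: 20.18
tcp_pos: [0.4746, -0.1022, 0.125]
eef_rot: [[-0.194, 0.981, -0.003], [0.981, 0.194, -0.002], [-0.002, -0.003, -1.0]]
contact_force: [0.1, -0.1, 1.0]
width: 0.996
finger_force: 0.0
```

```bash
python3 - <<'E'
from h import *
V=wristV(); im=imaging.snapshot("wrist"); np.save("pics/w5.npy",im); np.save("pics/w5V.npy",V)
cv2.imwrite("pics/w5.png",cv2.resize(im[:,:,::-1],(800,600),interpolation=cv2.INTER_CUBIC))
print(arm.observe()["tcp_pos"])
E
```

```text
[ 0.47666283 -0.10010302  0.12560174]
```

View pics/w5.png

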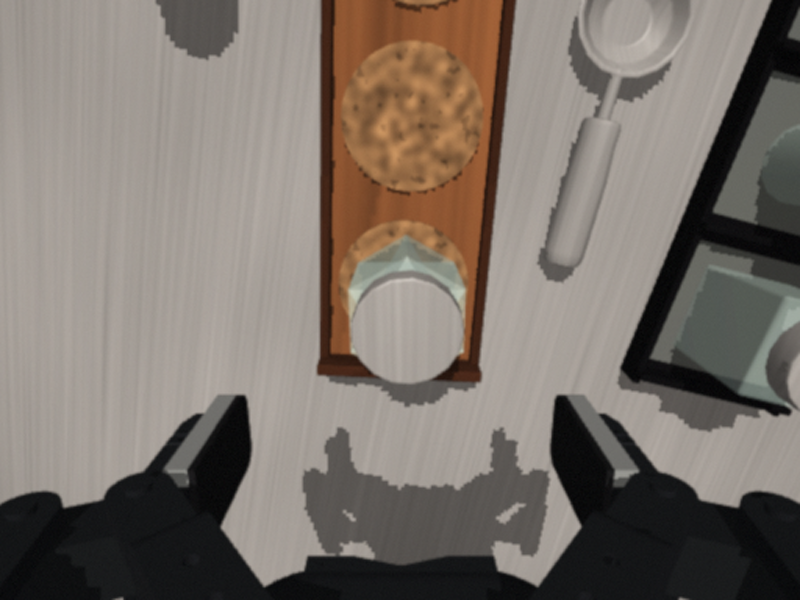

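The hex cap is at (407,328), with its upper corner (406,237) central and flats at columns 350 and 466, so it is aligned with the fingers.

```bash
python3 - <<'E'
from h import *
c=imaging.get_calibration("wrist"); V=np.load("pics/w5V.npy")
print("hex",ray(c,V,(407.5/1.5625-.5,328.5/1.5625-.5),.077)); print(arm.observe()["tcp_pos"])
E
```

```text
hex [ 0.47556603 -0.09514542  0.077     ]
[ 0.47666283 -0.10010302  0.12560174]
```

Emit:
{"name": "drive_tool", "arguments": {"plan": [[2.5,0,40,0,0,0,85],[0,0,35,0,0,0,85],[0,0,23,0,0,0,85],[0,0,0,0,0,0,70],[0,0,0,0,0,0,58],[0,0,0,0,0,0,48],[0,0,0,0,0,0,35],[0,0,0,0,0,0,35],[0,0,0,0,0,0,35],[0,0,0,0,0,0,35]]}}

```text
t: 21.48
tcp_pos: [0.4784, -0.0961, 0.029]
eef_rot: [[-0.2, 0.98, 0.003], [0.98, 0.2, -0.001], [-0.001, 0.002, -1.0]]
contact_force: [0.5, 1.5, 6.5]
width: 0.555
finger_force: 37.1
```

Emit:
{"name": "drive_tool", "arguments": {"plan": [[0,0,-15,0,0,0,35],[0,0,-45,0,0,0,35],[0,0,-40,0,0,7.2,35],[0,0,0,0,0,7.2,35],[18,11,0,0,0,0,35],[36,23,0,0,0,0,35],[42,27,0,0,0,0,35],[44,27,0,0,0,0,35],[44,27,0,0,0,0,35],[38,24,0,0,0,0,35],[28,18,0,0,0,0,35],[14,9,0,0,0,0,35]]}}

```text
t: 22.98
tcp_pos: [0.656, 0.1613, 0.128]
eef_rot: [[0.048, 0.999, -0.0], [0.999, -0.048, 0.001], [0.001, -0.0, -1.0]]
contact_force: [-1.0, -0.4, -1.5]
width: 0.559
finger_force: 36.9
```

Emit:
{"name": "drive_tool", "arguments": {"plan": [[0,0,15,0,0,0,35],[0,0,35,0,0,0,35],[0,0,25,0,0,0,35],[0,0,12,0,0,0,35],[0,0,5,0,0,0,35],[0,0,0,0,0,0,35],[0,0,0,0,0,0,35]]}}

```text
t: 23.85
tcp_pos: [0.6569, 0.1598, 0.0371]
eef_rot: [[0.05, 0.999, 0.002], [0.999, -0.05, 0.001], [0.001, 0.002, -1.0]]
contact_force: [0.1, -0.1, -1.4]
width: 0.559
finger_force: 36.9
```

Emit:
{"name": "drive_tool", "arguments": {"plan": [[0,0.5,3.5,0,0,0,35],[0,0,3,0,0,0,35],[0,0,2,0,0,0,35],[0,0,1.5,0,0,0,35],[0,0,0,0,0,0,35],[0,0,0,0,0,0,35]]}}

```text
t: 24.6
tcp_pos: [0.6564, 0.1592, 0.0271]
eef_rot: [[0.05, 0.999, -0.0], [0.999, -0.05, -0.001], [-0.001, -0.0, -1.0]]
contact_force: [-3.1, -2.1, 5.2]
width: 0.557
finger_force: 37.7
```

Seated. Release, rise, and back off to the near side so the top camera has a clear view.

Emit:
{"name": "drive_tool", "arguments": {"plan": [[0,0,0,0,0,0,52],[0,0,0,0,0,0,64],[0,0,0,0,0,0,64],[0,0,-30,0,0,0,66],[0,0,-50,0,0,0,80],[0,0,-40,0,0,0,85],[0,-40,-10,0,0,0,85],[0,-50,0,0,0,0,85],[0,-50,0,0,0,0,85],[0,-50,0,0,0,0,85],[0,-30,0,0,0,0,85],[0,0,0,0,0,0,85]]}}

```text
t: 26.1
tcp_pos: [0.4342, 0.1701, 0.1553]
eef_rot: [[0.047, 0.999, -0.001], [0.999, -0.047, -0.003], [-0.003, -0.0, -1.0]]
contact_force: [0.3, -0.2, 0.9]
width: 0.994
finger_force: 0.0
```

```bash
python3 - <<'E'
from h import *
im=imaging.snapshot("top")[:,:,::-1]
cv2.imwrite("pics/end.png",cv2.resize(im[60:250,130:360],None,fx=3,fy=3,interpolation=cv2.INTER_CUBIC))
E
```

View pics/end.png

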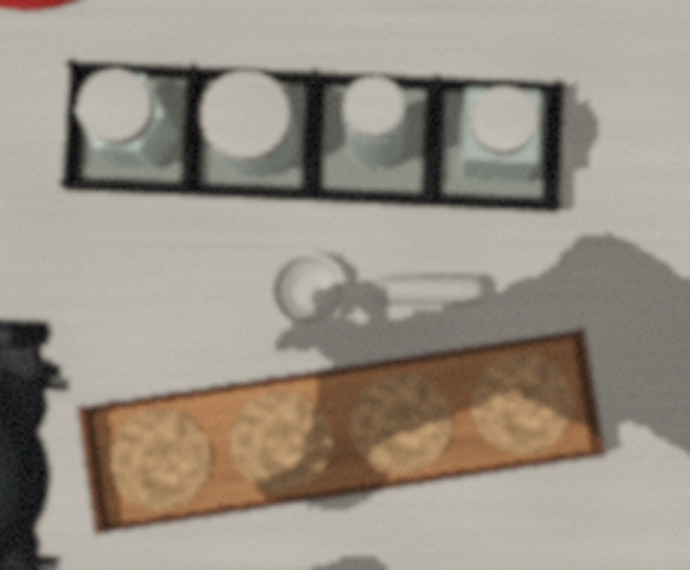

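The order from the left is now hex (115,105), squat (245,114), tall (374,105), square (503,118), all upright. I'll check the offsets from the compartment centres.

```bash
python3 - <<'E'
from h import *
c=imaging.get_calibration("top"); V=np.array(c["view"]); p=np.array([.6515,.040,-.053])
for n,q,z,y in (("hex",(115,105),.075,.12),("squat",(245,114),.068,.04),("tall",(374,105),.096,-.04),("square",(503,118),.082,-.12)):
    print(n,((ray(c,V,((q[0]+.5)/3+129.5,(q[1]+.5)/3+59.5),z)[:2]-place(p,y))*1e3).round(1))
E
```

```text
hex [-1.3 -3. ]
squat [-1.1 -1.7]
tall [-0.3 -1.5]
square [-0.4  0.8]
```

All within 3 mm of centre.

```bash
python3 -c "
from bench import finish_job; print(finish_job())"
```

```text
the job is handed in; nothing more can be done
None
```

I moved all four jars to the black rack in reverse order and handed the job in. From the left they now stand hex, squat, tall, square: upright, released, and within about 3 mm of their compartment centres. The hand-in call returned no verdict.

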